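# Put the turned dolls back on their own stands

## Task

The four wooden dolls have been put back on the wrong stands. Stand each upright in the middle of the stand that suits its thickness: the thickest doll on the widest stand, and so on down to the slimmest doll on the narrowest stand. The bench is dusty, so never set a doll on the bare bench or let one fall over; the empty cork pad is there to park a doll on the way.

Things in the scene. Friction and masses are not known exactly. Their poses are not given: they have to be found in the camera images.
- doll_thickest_mid (a point): The thickest of four loose turned-wood dolls: plain pale wood, an upright cylindrical body 56 mm in diameter and 48 mm high with two thin red bands, a ball head narrower than the body with black hair on top; 76 mm tall in all, under 0.15 kg. This point is on its axis half-way up, 38 mm above its flat foot, within the cylindrical part; z is its upright axis.
- doll_second_mid (a point): The second-thickest of four loose turned-wood dolls: plain pale wood, an upright cylindrical body 46 mm in diameter and 58 mm high with two thin red bands, a ball head narrower than the body with black hair on top; 88 mm tall in all, under 0.15 kg. This point is on its axis half-way up, 44 mm above its flat foot, within the cylindrical part; z is its upright axis.
- doll_third_mid (a point): The third-thickest of four loose turned-wood dolls: plain pale wood, an upright cylindrical body 36 mm in diameter and 52 mm high with two thin red bands, a ball head narrower than the body with black hair on top; 78 mm tall in all, under 0.15 kg. This point is on its axis half-way up, 39 mm above its flat foot, within the cylindrical part; z is its upright axis.
- doll_slimmest_mid (a point): The slimmest of four loose turned-wood dolls: plain pale wood, an upright cylindrical body 26 mm in diameter and 46 mm high with two thin red bands, a ball head narrower than the body with black hair on top; 64 mm tall in all, under 0.15 kg. This point is on its axis half-way up, 32 mm above its flat foot, within the cylindrical part; z is its upright axis.
- stand_widest_top (a point): The widest of four dark wooden round display stands, a flat disc 112 mm in diameter and 15 mm thick without rim, fixed to the bench. This point is the centre of its top face, 15 mm above the bench; z is up.
- stand_second_top (a point): The second-widest of four dark wooden round display stands, a flat disc 98 mm in diameter and 15 mm thick without rim, fixed to the bench. This point is the centre of its top face, 15 mm above the bench; z is up.
- stand_third_top (a point): The third-widest of four dark wooden round display stands, a flat disc 84 mm in diameter and 15 mm thick without rim, fixed to the bench. This point is the centre of its top face, 15 mm above the bench; z is up.
- stand_narrowest_top (a point): The narrowest of four dark wooden round display stands, a flat disc 70 mm in diameter and 15 mm thick without rim, fixed to the bench. This point is the centre of its top face, 15 mm above the bench; z is up.
- cork_pad_top (a point): Square cork pad, 90 by 90 mm, 15 mm thick, fixed to the bench and empty at the start: the free spot. This point is the centre of its top face, 15 mm above the bench; z is up, its sides run along its own x and y axes.
Things that resemble listed ones, but are neither listed nor needed, are in the scene too. What is shaped like the part that bears doll_second_mid but green or purple is not meant.

How it is judged (in metres and radians):
At the end, for the whole second after the job is handed in: Each doll stands upright (within 0.1 rad), released and at rest on the stand of its own rank (thickest on widest ... slimmest on narrowest), its axis within 15 mm of the stand's centre and its foot on the stand's top (height within 4 mm) (horizontal distance between doll_thickest_mid and stand_widest_top below 0.015 m and height (world z) of doll_thickest_mid between 0.049 and 0.057 m and angle between each of doll_thickest_mid, doll_second_mid, doll_third_mid, doll_slimmest_mid's own z axis and vertical below 0.1 rad and linear speed of each of doll_thickest, doll_second, doll_third, doll_slimmest below 0.02 m/s and horizontal distance between doll_second_mid and stand_second_top below 0.015 m and height (world z) of doll_second_mid between 0.055 and 0.063 m and horizontal distance between doll_third_mid and stand_third_top below 0.015 m and height (world z) of doll_third_mid between 0.05 and 0.058 m and horizontal distance between doll_slimmest_mid and stand_narrowest_top below 0.015 m and height (world z) of doll_slimmest_mid between 0.043 and 0.051 m); the robot touches nothing.
It fails at once if the thickest doll is set down on, or falls to, the bare bench (height (world z) of doll_thickest_mid below 0.045 m).
It fails at once if the second-thickest doll is set down on, or falls to, the bare bench (height (world z) of doll_second_mid below 0.051 m).
It fails at once if the third-thickest doll is set down on, or falls to, the bare bench (height (world z) of doll_third_mid below 0.046 m).
It fails at once if the slimmest doll is set down on, or falls to, the bare bench (height (world z) of doll_slimmest_mid below 0.039 m).
It also fails if it takes over 125 s, if anything falls off the work surface, if the arm or the gripper's body presses on something with over 40 N, if the wrist force passes 120 N, or if a joint passes its speed limit or range.

## Robot

A 6-joint arm with a two-finger parallel gripper is mounted at the origin on the work surface. World frame = base frame: x ahead of the robot, y to its left, z up, the work surface at z = 0. Lengths are in mm, angles in rad, forces in N, time in s.
With the tool pointing down it reaches from about 400 to 925 mm from the base axis. Payload 12.5 kg.
Tool frame: the origin (TCP) lies at the centre of the arm's flange, where the gripper is bolted on; the fingertips stand 190 mm ahead of it and the grasp point (between the pads) lies env.grip_point_offset ahead of it (env.grip_point_offset is the distance from the TCP to the grasp point, in mm); z points along the fingers, x is the direction in which the jaws open and shut, and the axes are right-handed (so a half turn about z gives the same grasp; the last joint's range is limited). The gripper opens to 95 mm and grips with 3 to 60 N. Pads are 20 mm wide; open, the fingers measure 119 mm over their backs; the gripper's body (75 mm by 180 mm) begins 59 mm behind the grasp point.
Start: joints at [1.227, 0.491, 1.559, -0, 1.092, -0.106], TCP at [147.204, 607.417, 404.761] pointing down, gripper open.
Joint ranges: [-3.1, 3.1], [-0.84, 2.19], [0.05, 2.79], [-1.13, 4.28], [0.06, 2.93], [-2.69, 2.69]. Speed limits (rad/s): [2.22, 2.22, 2.79, 3.14, 3.14, 3.14].

## Interface

Orientations are given as [roll, pitch, yaw] about the fixed x, y, z axes, in that order (R = Rz(yaw) Ry(pitch) Rx(roll)).
In Python, from cell import state, read_camera, camera_model, job_done, env gives the robot as it stands.
- The arm moves only by the tool arm_command, never from a script. Its argument "steps" is a list of rows, each a list of 6 numbers: the shift along the tool's x, y, z in cm, then the turn, a rotation vector about the tool's x, y, z in degrees. In form: [[dx, dy, dz, rx, ry, rz], ...]. A call has 1 to 12 rows; each row is the pose to reach, as a shift and turn from the pose commanded when the call began, along the tool's axes at that moment; what a row does not reach only later rows make up. A row lasts 1/12 s, in which the tool goes at most 41.7 mm and 7.16 degrees, less where a joint would pass 70% of its speed; a pose out of reach is approached as far as the arm can. A call with a gripper value outside its range is refused whole. "jaw" is the finger opening in cm, from 0 to 9.51, set as the call begins (left out, the last holds). The fingers move at their own pace and stop on an object; the grip force is fixed at half the most. Time passes only in rows, so rows that repeat a pose let the fingers close. It gives the time, the measured TCP pose, the force and the opening at its end, in the units of the state.
- state(): the state, without advancing time (a new reading comes with each control period).
- read_camera(name): name is "side" or "top" or "wrist"; returns the picture (420x560x3 uint8, red, green, blue); there is no depth.
- camera_model(name): a dict with "K" (3x3 intrinsics, pixels), "xyz" and "rotation" of the camera in the world. Camera axes: x right, y up, looking along -z (the intrinsics and any distortion apply to the point x, -y, -z); pixel columns grow to the right and rows downward; lengths in mm; the calibration is good to about 2 mm. The wrist camera is an equidistant fisheye: a pixel r from the principal point sees the ray r / f radians off the axis. A picture is of the moment at which its call begins: read the wrist's pose just before it. camera_model takes no time and is no camera call; for the wrist camera it gives the pose at the moment of the call.
- job_done(): hands the job in, once; it reports no verdict.
The state is a dict: "t": time; "joints": joint angles; "qvel": joint speeds; "tau": joint torques, N m; "eef_pos": TCP position; "tcp_rot": TCP orientation; "ft_force": force on the tool from outside, world axes, zero at the start; "moment": the same for the moment, N m; "opening": opening from 0.0 (shut) to 1.0 (fully open).
Only numpy, scipy, OpenCV 4.12 (cv2) and the standard library are available. Lean on these libraries where they do the work, as an engineer would, in place of code of your own. Each camera call takes 0.05 s, during which the arm holds its last target. There are 200 camera calls.

## Working session

There is one attempt and no reset: what is moved stays moved. The work goes in short steps, Python scripts to look and compute and a tool call to move; the robot and the scene stay as the last step left them, time stands still between calls to the robot, and variables do not carry over. Pictures are saved under pics/ and viewed, about 12 in all and at most 16, crops included, and the job is handed in when it is done.

Besides the shell and the picture viewer there is one more tool, called after "Call:" as name([rows], argument=value, ...), one row to a line, values as JSON. arm_command: Moves the arm, as the interface text tells. Its arguments: {"type":"object","properties":{"steps":{"type":"array"},"jaw":{"type":"number"}},"required":["steps"]}

```bash
ls; mkdir -p pics; python3 - <<'E'
from cell import *
import cv2
print(state(), env.grip_point_offset)
for n in ("top","side","wrist"):
    m=camera_model(n); print(n,m)
    cv2.imwrite(f"pics/{n}0.png",read_camera(n)[:,:,::-1])
E
```

```text
pics
{'t': 0.0, 'joints': array([ 1.22740239e+00,  4.91539627e-01,  1.55946121e+00,  1.52286916e-05,
        1.09169990e+00, -1.05603791e-01]), 'qvel': array([ 1.29204269e-03,  4.51091810e-05, -6.14832079e-05,  4.30469945e-04,
       -1.05793294e-03, -2.03811964e-04]), 'tau': array([ 2.40480033e-03, -6.12640214e+01, -2.58178210e+01,  6.93633920e-02,
        4.82752465e-02, -8.12989288e-05]), 'eef_pos': array([147.1875945 , 607.37965207, 404.1699691 ]), 'tcp_rot': array([-3.14146242e+00,  1.10047737e-03,  1.33299923e+00]), 'ft_force': array([ 0.49084122, -0.58554504,  0.0503844 ]), 'moment': array([-0.03380597, -0.00235458, -0.00465087]), 'opening': 1.0004912851007577} 171.3
top {'K': array([[392.58072361,   0.        , 285.13305017],
       [  0.        , 392.58072361, 210.65764371],
       [  0.        ,   0.        ,   1.        ]]), 'xyz': array([325.37810471,  45.92301426, 954.62077708]), 'rotation': array([ 0.19707084,  0.02768083, -1.5530137 ])}
side {'K': array([[455.46135131,   0.        , 274.31095299],
       [  0.        , 455.46135131, 218.70124869],
       [  0.        ,   0.        ,   1.        ]]), 'xyz': array([ 242.48331955, -593.44191602,  701.60662304]), 'rotation': array([ 0.83622175, -0.00730269, -0.3843063 ])}
wrist {'K': array([[325.1922621 ,   0.        , 283.46457412],
       [  0.        , 325.1922621 , 214.30101296],
       [  0.        ,   0.        ,   1.        ]]), 'xyz': array([ 79.15224975, 624.3868892 , 384.27521726]), 'rotation': array([-2.51678654e-01,  6.12219544e-04,  1.33348973e+00])}
```

View pics/top0.png

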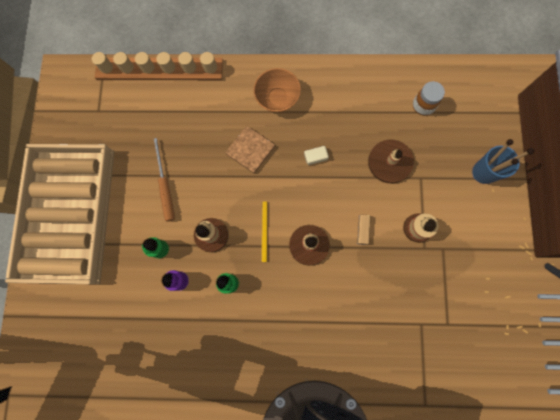

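View pics/side0.png

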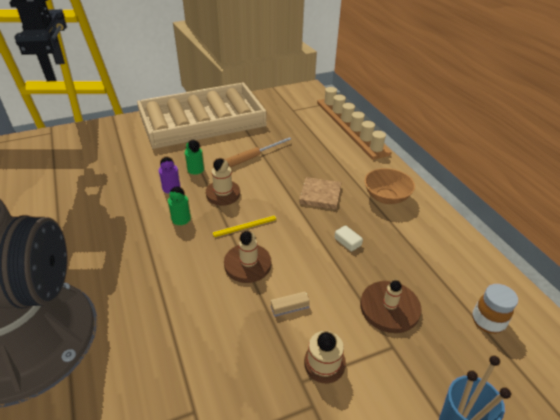

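```bash
cat > h.py <<'E'
import numpy as np, cv2
from cell import *
from scipy.spatial.transform import Rotation as R
from scipy.optimize import least_squares
def ray(n,m,uv):
    uv=np.atleast_2d(np.asarray(uv,float)); K=m["K"]
    x=(uv-K[:2,2])/K[0,0]
    if n=="wrist":
        r=np.linalg.norm(x,axis=1); s=np.where(r>1e-9,np.sin(r)/np.maximum(r,1e-9),1)
        d=np.c_[x[:,0]*s,-x[:,1]*s,-np.cos(r)]
    else: d=np.c_[x[:,0],-x[:,1],-np.ones(len(x))]
    return d@R.from_euler("xyz",m["rotation"]).as_matrix().T
def plane(n,m,uv,z):
    d=ray(n,m,uv); c=m["xyz"]
    return (c+d*((z-c[2])/d[:,2])[:,None])[:,:2]
def blobs(mask,amin):
    k,l,s,c=cv2.connectedComponentsWithStats(mask.astype(np.uint8))
    return [(s[i],c[i],l==i) for i in range(1,k) if s[i][4]>=amin]
def circ(p):
    f=lambda q:np.hypot(p[:,0]-q[0],p[:,1]-q[1])-q[2]
    (c,r)=cv2.minEnclosingCircle(p.astype(np.float32))
    s=least_squares(f,[*c,r],loss="soft_l1",f_scale=1.5)
    return s.x
E
python3 - <<'E'
from h import *
for n in ("top","side"):
    im=cv2.imread(f"pics/{n}0.png"); hsv=cv2.cvtColor(im,cv2.COLOR_BGR2HSV).astype(int); m=camera_model(n)
    H,S,V=[hsv[...,i] for i in range(3)]
    pts=[(225,240),(300,258),(405,175),(411,240)] if n=="top" else [(215,195),(235,270),(375,310),(310,368)]
    print(n,[hsv[v,u] for u,v in pts])
    br=(V<95)&(V>25)&(H<14)&(S>90)
    for s,c,l in blobs(br,150):
        if s[2]>90 or s[3]>90: continue
        ct=max(cv2.findContours(l.astype(np.uint8),0,cv2.CHAIN_APPROX_NONE)[0],key=len)
        hull=ct[:,0]
        print("brown",s,circ(plane(n,m,hull,15)).round(1))
    for s,c,l in blobs((V<45),15):
        if s[4]<400: print("black",s,c.round(1),plane(n,m,c,85).round())
im=cv2.imread("pics/top0.png")[120:300,140:450]
cv2.imwrite("pics/topc.png",cv2.resize(im,None,fx=2.5,fy=2.5,interpolation=cv2.INTER_CUBIC))
E
```

```text
top [array([ 11, 158,  58]), array([ 12, 161,  95]), array([ 12, 152,  87]), array([ 14, 145,  97])]
brown [369 148  45  35 988] [ 634.1 -184.9   48.1]
brown [203 223  25  29 303] [445.  246.3  30.5]
brown [290 226  39  39 747] [434.   14.5  40.3]
black [528 149   6   5  19] [530.5 151.1] [[ 644. -486.]]
black [397 151   4   6  20] [398.6 153.8] [[ 635. -187.]]
black [527 164  14   9  24] [534.5 167.8] [[ 605. -491.]]
black [425 221  10  10  60] [430.  225.7] [[ 469. -249.]]
black [196 226  13  11 100] [201.9 231. ] [[450. 260.]]
black [143 239  14  12 127] [150.2 244.4] [[418. 374.]]
black [306 238  11   9  73] [311.  241.7] [[429.  14.]]
black [163 274   9  13  97] [167.2 279.8] [[340. 330.]]
black [217 276  12  13 108] [222.3 281.3] [[339. 208.]]
black [  0 388  10  14  94] [  3.9 394.2] [[ 97. 658.]]
side [array([ 12, 150,  95]), array([ 12, 152, 109]), array([ 12, 150,  95]), array([ 10, 151,  93])]
brown [207 190  32  15 219] [450.2 226.3  28.1]
brown [226 260  45  23 403] [429.8 -17.2  28.6]
brown [361 303  57  30 537] [ 622.1 -206.7   34.8]
brown [305 361  40  22 260] [ 474.3 -254.1   30.6]
black [189 141  10  11  91] [193.6 145.6] [[419. 358.]]
black [161 158  10   4  23] [165.7 159.4] [[343. 325.]]
black [214 160   9  10  60] [217.6 163.8] [[451. 263.]]
black [171 187  13   7  48] [177.6 189.6] [[343. 202.]]
black [241 232  10  13 106] [245.6 237.7] [[431.   7.]]
black [391 281  10  10  76] [395.3 285.7] [[ 633. -201.]]
black [318 333  17  18 240] [326.2 341.6] [[ 471. -256.]]
black [491 359   8   6  32] [494.1 361.7] [[ 690. -381.]]
black [468 374   9   7  43] [471.7 377. ] [[ 642. -389.]]
black [501 391   9   7  38] [504.5 394.1] [[ 667. -427.]]
```

View pics/topc.png

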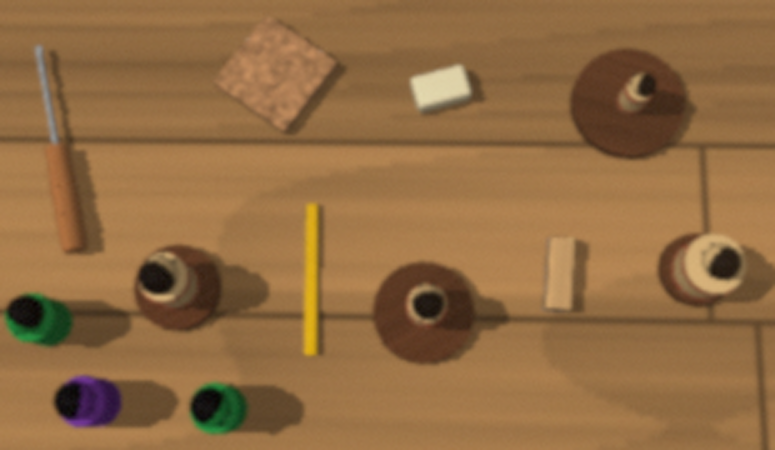

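```bash
cat >> h.py <<'E'
def known(p,r,c0):
    s=least_squares(lambda q:np.hypot(p[:,0]-q[0],p[:,1]-q[1])-r,c0,loss="cauchy",f_scale=1.0)
    res=np.abs(np.hypot(*(p-s.x).T)-r); return s.x,(res<2).mean()
E
python3 - <<'E'
from h import *
from itertools import product
im=cv2.imread("pics/top0.png"); hsv=cv2.cvtColor(im,cv2.COLOR_BGR2HSV).astype(int); m=camera_model("top"); ms=camera_model("side")
H,S,V=[hsv[...,i] for i in range(3)]
print("bench/pad/shadow",[hsv[v,u] for u,v in [(340,200),(250,150),(240,235),(100,330),(425,240),(300,225)]])
br=(V<108)&(H<16)
for nm,uv,r in [("A",(211,235),42),("B",(311,244),49),("C",(391,161),56),("D",(418,228),35)]:
    c0=plane("top",m,uv,15)[0]
    w=np.zeros_like(br,np.uint8); cv2.circle(w,uv,int(r*.55)+6,1,-1)
    ct=cv2.findContours((br&(w>0)).astype(np.uint8),0,cv2.CHAIN_APPROX_NONE)[0]
    p=np.vstack([c[:,0] for c in ct]); best=known(plane("top",m,p,15),r,c0)
    print(nm,c0.round(1),best[0].round(1),round(best[1],2))
# dolls: hair, two views -> triangulate
for nm,a,b in [("A",(201.9,231),(217.6,163.8)),("B",(311,241.7),(245.6,237.7)),("C",(398.6,153.8),(395.3,285.7)),("D",(430,225.7),(326.2,341.6))]:
    d1=ray("top",m,a)[0];d2=ray("side",ms,b)[0]
    t=np.linalg.lstsq(np.c_[d1,-d2],ms["xyz"]-m["xyz"],rcond=None)[0]
    p,q=m["xyz"]+t[0]*d1,ms["xyz"]+t[1]*d2
    print(nm,"hair",((p+q)/2).round(1),"gap",round(np.linalg.norm(p-q),1))
w=np.zeros_like(V);w[115:180,215:285]=1
b=max(blobs((w>0)&(S>85)&(H<11),100),key=lambda b:b[0][4],default=None)
if b:
    ct=max(cv2.findContours(b[2].astype(np.uint8),0,2)[0],key=len); print(b[0]); rc=cv2.minAreaRect(plane("top",m,ct[:,0],15).astype(np.float32)); print("pad",rc)
print("pad hand",plane("top",m,[(249.5,150)],15))
E
```

```text
bench/pad/shadow [array([ 16, 138, 170]), array([ 14, 131, 161]), array([ 15, 137, 106]), array([ 15, 137, 138]), array([ 13, 151,  81]), array([ 15, 140, 166])]
A [450.2 254. ] [448.3 251. ] 0.2
B [431.9  11.8] [430.3  13.5] 0.48
C [ 641.6 -185.7] [ 640.8 -186.1] 0.79
D [ 474.1 -244.1] [ 474.9 -245.9] 0.34
A hair [449.7 258.8  88.1] gap 1.1
B hair [431.2  13.9  78.5] gap 2.8
C hair [ 642.2 -191.    69.4] gap 1.9
D hair [ 471.6 -252.3   77.5] gap 3.7
pad hand [[667.68315143 168.08963209]]
```

Call:
arm_command([
  [-5,6.1,0,0,0,9.5],
  [-10,12.2,0,0,0,19],
  [-15,18.3,0,0,0,28.5],
  [-19.66,24.46,0,0,0,38.2],
  [-19.66,24.46,0,0,0,38.2],
  [-19.66,24.46,0,0,0,38.2],
  [-19.66,24.46,0,0,0,38.2],
  [-19.66,24.46,0,0,0,38.2],
  [-19.66,24.46,0,0,0,38.2],
  [-19.66,24.46,0,0,0,38.2],
], jaw=9.5)

```text
t: 0.98
eef_pos: [339.2, 358.0, 404.8]
tcp_rot: [-3.141, -0.0, 0.664]
ft_force: [0.1, -0.4, 0.3]
opening: 1.0
```

Call:
arm_command([
  [-0.1,10,0,0,0,12],
  [-0.2,20,0,0,0,24],
  [-0.3,31.4,0,0,0,38.2],
  [-0.3,31.4,0,0,0,38.2],
  [-0.3,31.4,0,0,0,38.2],
  [-0.3,31.4,0,0,0,38.2],
  [-0.3,31.4,0,0,0,38.2],
  [-0.3,31.4,0,0,0,38.2],
  [-0.3,31.4,0,0,0,38.2],
  [-0.3,31.4,0,0,0,38.2],
  [-0.3,31.4,0,0,0,38.2],
])

```text
t: 1.9
eef_pos: [529.9, 111.3, 404.5]
tcp_rot: [-3.141, 0.001, 0.001]
ft_force: [-0.3, 0.0, 0.2]
opening: 0.997
```

```bash
python3 - <<'E'
from h import *
s=state(); print(s["t"],s["eef_pos"],s["tcp_rot"],s["joints"])
m=camera_model("wrist"); im=read_camera("wrist")[:,:,::-1]; cv2.imwrite("pics/w1.png",im)
import pickle; pickle.dump(m,open("pics/w1.pkl","wb")); print(m["xyz"],m["rotation"])
E
```

```text
1.9 [529.89054773 111.26471487 404.47845038] [-3.14130819e+00  7.44666467e-04  5.98684510e-04] [8.49036689e-02 3.72924182e-01 1.76430717e+00 4.10037018e-04
 1.00507941e+00 8.40851774e-02]
[529.70255428 181.70689582 384.53047698] [-0.25142601  0.00102588  0.00108035]
```

View pics/w1.png

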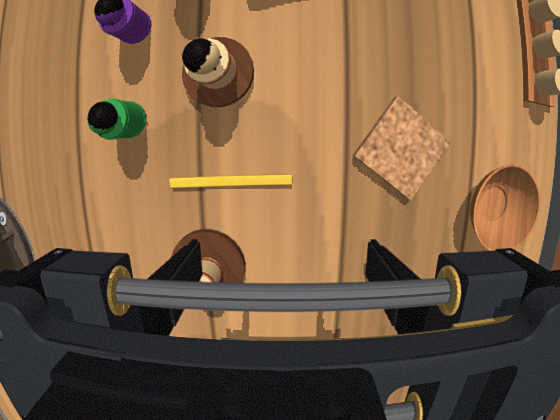

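Call:
arm_command([
  [0.5,11,0,0,0,0],
  [1,22,0,0,0,0],
  [1.5,33,0,0,0,0],
  [2,44,0,0,0,0],
  [2,44,0,0,0,0],
  [2,44,0,0,0,0],
  [2,44,0,0,0,0],
  [2,44,0,0,0,0],
  [2,44,0,0,0,0],
  [2,44,0,0,0,0],
  [2,44,0,0,0,0],
  [2,44,0,0,0,0],
])

```text
t: 2.95
eef_pos: [550.4, -332.7, 404.3]
tcp_rot: [3.141, -0.0, -0.002]
ft_force: [-0.4, 0.5, 0.2]
opening: 0.998
```

Call:
arm_command([
  [0,0,0,0,0,0],
  [0,0,0,0,0,0],
  [0,0,0,0,0,0],
])

```text
t: 3.2
eef_pos: [550.5, -328.1, 404.9]
tcp_rot: [-3.141, -0.0, 0.002]
ft_force: [0.2, 0.7, 0.2]
opening: 0.997
```

```bash
python3 - <<'E'
from h import *
import pickle
s=state(); print(s["t"],s["eef_pos"],s["tcp_rot"])
m=camera_model("wrist"); im=read_camera("wrist")[:,:,::-1]; cv2.imwrite("pics/w2.png",im)
pickle.dump(m,open("pics/w2.pkl","wb"))
m1=pickle.load(open("pics/w1.pkl","rb"))
print("pad corners",plane("wrist",m1,[(399,96),(450,143),(408,202),(354,154)],15).round(1),plane("wrist",m1,[(399,96),(450,143),(408,202),(354,154)],15).mean(0))
def stand(f,m,uv,r,rp):
    im=cv2.imread(f); hsv=cv2.cvtColor(im,cv2.COLOR_BGR2HSV).astype(int);H,S,V=[hsv[...,i] for i in range(3)]
    w=np.zeros(V.shape,np.uint8); cv2.circle(w,uv,rp,1,-1)
    br=((V<100)&(V>20)&(H<14)&(w>0)).astype(np.uint8)
    ct=np.vstack([c[:,0] for c in cv2.findContours(br,0,cv2.CHAIN_APPROX_NONE)[0]])
    p=plane("wrist",m,ct,15); return known(p,r,plane("wrist",m,uv,15)[0]), circ(p).round(1)
print("A",stand("pics/w1.png",m1,(218,71),42,45))
E
```

```text
3.2 [ 550.53891264 -328.0745681   404.93148036] [-3.14127946e+00 -3.69874289e-05  1.59351100e-03]
pad corners [[664.  229.4]
 [734.7 177.9]
 [681.6 102.5]
 [610.4 158.5]] [672.68332371 167.06028304]
A ((array([451.90603722, 253.86822822]), np.float64(0.3201663201663202)), array([450.2, 256.4,  35.2]))
```

View pics/w2.png

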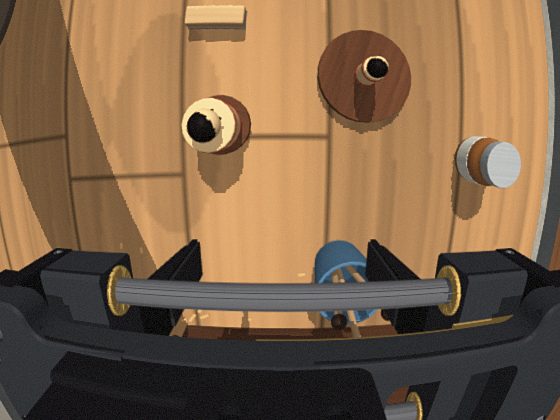

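```bash
cat >> h.py <<'E'
import pickle
def stand2(f,m,uv,r,rp,zs=15,vmax=115,hmax=13.5):
    im=cv2.GaussianBlur(cv2.imread(f),(3,3),0); hsv=cv2.cvtColor(im,cv2.COLOR_BGR2HSV).astype(int);H,S,V=[hsv[...,i] for i in range(3)]
    w=np.zeros(V.shape,np.uint8); cv2.circle(w,uv,rp,1,-1)
    br=((V<vmax)&(V>20)&(H<hmax)&(w>0)).astype(np.uint8)
    br=cv2.morphologyEx(br,cv2.MORPH_OPEN,np.ones((3,3)))
    ct=np.vstack([c[:,0] for c in cv2.findContours(br,0,cv2.CHAIN_APPROX_NONE)[0] if len(c)>8])
    p=plane("wrist",m,ct,zs); c0=plane("wrist",m,uv,zs)[0]
    best=max((known(p,r,c0+np.array(d)) for d in [(0,0),(6,0),(-6,0),(0,6),(0,-6)]),key=lambda b:b[1])
    return best[0].round(1),round(best[1],2)
def hair(f,m,uv,rp,z):
    im=cv2.imread(f); w=np.zeros(im.shape[:2],np.uint8); cv2.circle(w,uv,rp,1,-1)
    b=max(blobs((im.max(2)<45)&(w>0),15),key=lambda b:b[0][4]); return b[1].round(1),plane("wrist",m,b[1],z).round(1)
E
python3 - <<'E'
from h import *
m1,m2=[pickle.load(open(f"pics/w{i}.pkl","rb")) for i in (1,2)]
for nm,f,m,uv,r,rp in [("A","w1",m1,(218,71),42,46),("C","w2",m2,(365,76),56,55),("D","w2",m2,(219,125),35,40),("B","w1",m1,(208,268),49,45)]:
    for h,v in ((13.5,115),(15,100)): print(nm,stand2(f"pics/{f}.png",m,uv,r,rp,15,v,h))
for nm,f,m,uv,z in [("A","w1",m1,(200,57),90),("C","w2",m2,(377,68),69),("D","w2",m2,(204,127),79)]:
    print(nm,hair(f"pics/{f}.png",m,uv,22,z))
im=cv2.imread("pics/w2.png");hsv=cv2.cvtColor(im,cv2.COLOR_BGR2HSV); print(hsv[50,340],hsv[125,245],hsv[175,215],hsv[122,220],hsv[200,280])
E
```

```text
A (array([453.3, 255. ]), np.float64(0.47))
A (array([454.5, 255.1]), np.float64(0.41))
C (array([ 644.3, -189.1]), np.float64(0.26))
C (array([ 644.1, -186.6]), np.float64(0.37))
D (array([ 469.5, -247. ]), np.float64(0.28))
D (array([ 486.9, -243.1]), np.float64(0.29))
B (array([433.2,  18.5]), np.float64(0.43))
B (array([428.7,  17.6]), np.float64(0.28))
A (array([195.5,  53.7]), array([[448.6, 258.2]]))
C (array([376.8,  67.8]), array([[ 642. , -189.6]]))
D (array([200.1, 128.1]), array([[ 471. , -251.8]]))
[ 10 148 102] [ 11 146 117] [ 15 126 134] [ 17 108 166] [ 15 133 214]
```

Call:
arm_command([
  [-3.9,-3.9,2,0,0,0],
  [-7.9,-7.8,4,0,0,0],
  [-7.9,-7.8,6,0,0,0],
  [-7.9,-7.8,8,0,0,0],
  [-7.9,-7.8,10,0,0,0],
  [-7.9,-7.8,12,0,0,0],
  [-7.9,-7.8,14,0,0,0],
  [-7.9,-7.8,15.5,0,0,0],
  [-7.9,-7.8,17,0,0,0],
  [-7.9,-7.8,18,0,0,0],
  [-7.9,-7.8,18,0,0,0],
  [-7.9,-7.8,18,0,0,0],
])

```text
t: 4.25
eef_pos: [471.4, -251.5, 224.9]
tcp_rot: [-3.141, 0.0, 0.0]
ft_force: [-0.2, 0.1, 1.4]
opening: 0.996
```

```bash
python3 - <<'E'
from h import *
s=state(); print(s["t"],s["eef_pos"],s["tcp_rot"],s["ft_force"])
m=camera_model("wrist"); im=read_camera("wrist")[:,:,::-1]; cv2.imwrite("pics/w3.png",im);pickle.dump(m,open("pics/w3.pkl","wb"))
E
```

```text
4.25 [ 471.36995437 -251.48607464  224.86993539] [-3.14128422e+00  2.83708470e-04  3.18555223e-04] [-0.21798561  0.12005215  1.36772236]
```

View pics/w3.png

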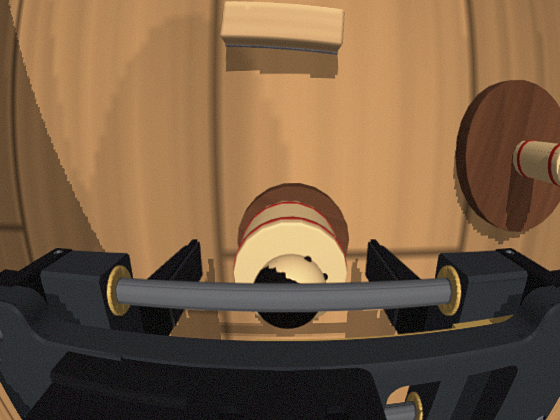

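```bash
python3 - <<'E'
from h import *
m=pickle.load(open("pics/w3.pkl","rb"))
print("shoulder front",plane("wrist",m,(290,221),63)-[0,28]," stand front",plane("wrist",m,(293,183),15)-[0,35])
print("shoulder L,R",plane("wrist",m,[(234,270),(347,270)],63)," stand L,R",plane("wrist",m,[(237,233),(350,233)],15))
E
```

```text
shoulder front [[ 474.14615975 -248.60571834]]  stand front [[ 476.78039576 -245.71568895]]
shoulder L,R [[ 447.45152906 -245.11280372]
 [ 501.87450629 -245.20378484]]  stand L,R [[ 442.50480179 -241.74172153]
 [ 512.5287426  -241.75965038]]
```

Call:
arm_command([
  [0,0,0,0,0,0],
  [0,0,0,0,0,0],
  [0,0,0,0,0,0],
  [0,0,0,0,0,0],
  [0,0,0,0,0,0],
  [0,0,0,0,0,0],
], jaw=4.5)

```text
t: 4.8
eef_pos: [471.2, -252.0, 224.9]
tcp_rot: [3.141, -0.0, -0.0]
ft_force: [0.3, 0.3, 0.4]
opening: 0.635
```

Call:
arm_command([
  [0,0,0,0,0,0],
  [0,0,0,0,0,0],
  [0,0,0,0,0,0],
  [0,0,0,0,0,0],
  [0,0,0,0,0,0],
  [0,0,0,0,0,0],
])

```text
t: 5.3
eef_pos: [471.3, -252.0, 224.8]
tcp_rot: [3.141, -0.0, -0.0]
ft_force: [1.5, 0.1, 4.0]
opening: 0.585
```

Call:
arm_command([
  [0,0,-0.5,0,0,0],
  [0,0,-1.5,0,0,0],
  [0,0,-3,0,0,0],
  [0,0,-5,0,0,0],
  [0,0,-7,0,0,0],
  [0,0,-9,0,0,0],
  [0,0,-11,0,0,0],
  [0,0,-12,0,0,0],
  [0,0,-12,0,0,0],
])

```text
t: 6.05
eef_pos: [471.1, -251.9, 347.0]
tcp_rot: [3.14, -0.003, -0.0]
ft_force: [0.1, 0.0, -1.1]
opening: 0.584
```

```bash
python3 - <<'E'
from h import *
s=state(); print(s["t"],s["eef_pos"],s["ft_force"],s["opening"]*95)
m=camera_model("wrist"); im=read_camera("wrist")[:,:,::-1]; cv2.imwrite("pics/w4.png",im);pickle.dump(m,open("pics/w4.pkl","wb"))
E
```

```text
6.05 [ 471.14136569 -251.88882211  347.02461334] [ 0.1173991   0.02522361 -1.06460024] 55.441278139998666
```

View pics/w4.png

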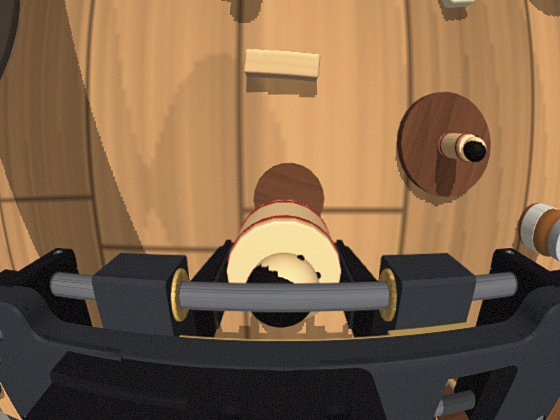

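Call:
arm_command([
  [0.5,-1,0,0,0,0],
  [1.3,-2.7,0,0,0,0],
  [2.2,-4.6,0,0,0,0],
  [3.2,-6.7,0,0,0,0],
  [4.2,-8.8,0,0,0,0],
  [5.2,-10.9,0,0,0,0],
  [6.2,-13,0,0,0,0],
  [7.2,-15.1,0,0,0,0],
  [8.2,-17.2,0,0,0,0],
  [9.2,-19.2,0,0,0,0],
  [10,-20.9,0,0,0,0],
])

```text
t: 7.02
eef_pos: [571.7, -40.8, 343.1]
tcp_rot: [-3.141, 0.002, 0.0]
ft_force: [-0.5, 0.8, -1.0]
opening: 0.583
```

Call:
arm_command([
  [1,-2.1,0,0,0,0],
  [2,-4.2,0,0,0,0],
  [3,-6.3,0,0,0,0],
  [4,-8.4,0,0,0,0],
  [5,-10.5,0,0,0,0],
  [6,-12.6,0,0,0,0],
  [7,-14.7,0,0,0,0],
  [8,-16.7,0,0,0,0],
  [9,-18.6,0,0,0,0],
  [9.6,-20,0,0,0,0],
  [10,-20.8,0,0,0,0],
  [10,-20.8,0,0,0,0],
])

```text
t: 8.02
eef_pos: [671.4, 167.0, 343.0]
tcp_rot: [3.142, 0.002, 0.001]
ft_force: [0.8, -0.4, -1.5]
opening: 0.581
```

Call:
arm_command([
  [0,0,0.7,0,0,0],
  [0,0,2,0,0,0],
  [0,0,4,0,0,0],
  [0,0,6,0,0,0],
  [0,0,7.5,0,0,0],
  [0,0,9,0,0,0],
  [0,0,10,0,0,0],
  [0,0,10.7,0,0,0],
  [0,0,10.7,0,0,0],
  [0,0,10.7,0,0,0],
])

```text
t: 8.85
eef_pos: [671.4, 164.7, 237.7]
tcp_rot: [-3.142, 0.0, -0.001]
ft_force: [-0.4, -0.1, -0.9]
opening: 0.582
```

```bash
python3 - <<'E'
from h import *
m=pickle.load(open("pics/w4.pkl","rb"))
print("D",plane("wrist",m,(289,163),15)-[0,35],plane("wrist",m,[(254,197),(324,197)],15))
print("D fit",stand2("pics/w4.png",m,(289,190),35,40)); print("C fit",stand2("pics/w4.png",m,(444,144),56,56))
print("C",plane("wrist",m,[(444,92),(398,143),(490,143),(444,194)],15))
s=state(); print(s["t"],s["eef_pos"],s["ft_force"],s["opening"]*95)
m=camera_model("wrist"); im=read_camera("wrist")[:,:,::-1]; cv2.imwrite("pics/w5.png",im);pickle.dump(m,open("pics/w5.pkl","wb"))
E
```

```text
D [[ 477.26231898 -246.50022625]] [[ 443.05684032 -244.81778838]
 [ 511.82989048 -244.80236746]]
D fit (array([ 477.5, -257.1]), np.float64(0.26))
C fit (array([ 640.9, -187.5]), np.float64(0.35))
C [[ 636.89770114 -132.62630587]
 [ 585.68833705 -189.27665124]
 [ 699.3755812  -181.37648079]
 [ 642.84045926 -240.13135224]]
8.85 [671.3723064  164.66604761 237.65557662] [-0.37927722 -0.11409043 -0.85883969] 55.30364145448266
```

View pics/w5.png

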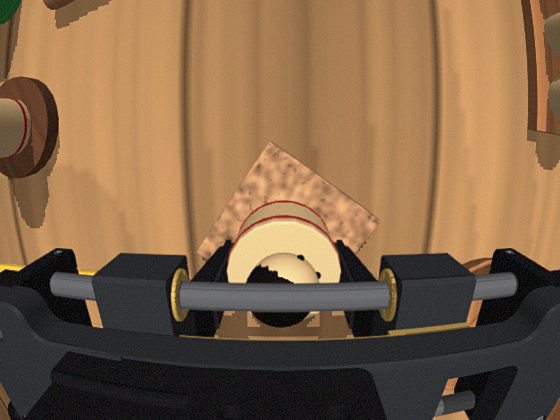

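Call:
arm_command([
  [0,0,0.4,0,0,0],
  [0,0,0.8,0,0,0],
  [0,0,1.1,0,0,0],
  [0,0,1.25,0,0,0],
  [0,0,1.3,0,0,0],
  [0,0,1.3,0,0,0],
  [0,0,1.3,0,0,0],
])

```text
t: 9.48
eef_pos: [671.3, 165.0, 224.9]
tcp_rot: [-3.141, -0.0, -0.0]
ft_force: [-1.3, 0.1, 2.7]
opening: 0.589
```

```bash
python3 - <<'E'
from h import *
m=pickle.load(open("pics/w5.pkl","rb"))
c=plane("wrist",m,[(270,142),(379,222)],15); print(c)
a,b=c; e=b-a; print("pad centre",(a+b)/2+np.array([e[1],-e[0]])/2, np.linalg.norm(e))
s=state(); print(s["t"],s["eef_pos"],s["ft_force"],s["opening"]*95)
E
```

```text
[[662.89007265 229.19850409]
 [734.92751851 177.68364813]]
pad centre [673.1513676  167.42235318] 88.5616959603575
9.4833 [671.29353339 165.03544644 224.88909077] [-1.33726904  0.09421715  2.6931534 ] 55.929349709855735
```

Call:
arm_command([
  [0,0,0,0,0,0],
  [0,0,0,0,0,0],
  [0,0,0,0,0,0],
  [0,0,0,0,0,0],
  [0,0,0,0,0,0],
  [0,0,0,0,0,0],
  [0,0,0,0,0,0],
], jaw=9.5)

```text
t: 10.07
eef_pos: [671.4, 165.0, 224.7]
tcp_rot: [-3.141, -0.0, -0.0]
ft_force: [0.5, -0.2, 0.3]
opening: 0.985
```

Call:
arm_command([
  [0,0,-1,0,0,0],
  [0,0,-2.5,0,0,0],
  [0,0,-4.5,0,0,0],
  [0,0,-7,0,0,0],
  [0,0,-9.5,0,0,0],
  [0,0,-12,0,0,0],
  [-0.3,4,-12,0,0,0],
  [-0.6,8,-12,0,0,0],
  [-0.9,12,-12,0,0,0],
  [-1.2,16,-12,0,0,0],
])

```text
t: 10.9
eef_pos: [658.7, 3.6, 345.9]
tcp_rot: [3.142, -0.001, 0.0]
ft_force: [0.6, -0.1, 0.2]
opening: 0.997
```

Call:
arm_command([
  [-0.5,5,0,0,0,0],
  [-0.9,9,0,0,0,0],
  [-1.2,13,0,0,0,0],
  [-1.5,17,0,0,0,0],
  [-1.7,19.5,0,0,0,0],
  [-1.7,19.5,2,0,0,0],
  [-1.7,19.5,4,0,0,0],
  [-1.7,19.5,6,0,0,0],
  [-1.7,19.5,8,0,0,0],
  [-1.7,19.5,10,0,0,0],
  [-1.7,19.5,11.5,0,0,0],
  [-1.7,19.5,12.5,0,0,0],
])

```text
t: 11.9
eef_pos: [642.0, -190.0, 218.7]
tcp_rot: [-3.141, 0.001, -0.001]
ft_force: [0.2, -0.4, 0.0]
opening: 0.997
```

Call:
arm_command([
  [0,0,0,0,0,0],
  [0,0,0,0,0,0],
])

```text
t: 12.07
eef_pos: [642.4, -190.0, 220.2]
tcp_rot: [-3.141, -0.0, -0.0]
ft_force: [0.5, -0.4, -0.1]
opening: 0.997
```

```bash
python3 - <<'E'
from h import *
s=state(); print(s["t"],s["eef_pos"],s["ft_force"],s["opening"]*95)
cv2.imwrite("pics/side1.png",read_camera("side")[:,:,::-1])
m=camera_model("wrist"); im=read_camera("wrist")[:,:,::-1]; cv2.imwrite("pics/w6.png",im);pickle.dump(m,open("pics/w6.pkl","wb"))
E
```

```text
12.0667 [ 642.37109343 -190.04220782  220.17209394] [ 0.47291929 -0.4436607  -0.07477513] 94.74139800628674
```

View pics/w6.png

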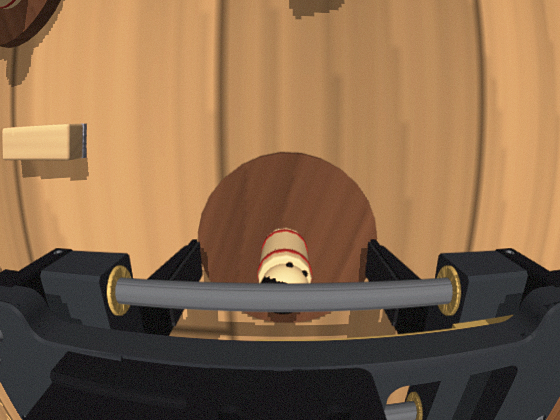

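```bash
python3 - <<'E'
from h import *
m=pickle.load(open("pics/w6.pkl","rb"))
print("doll",plane("wrist",m,(286,228),15)-[0,13],"C",plane("wrist",m,(287,152),15)-[0,56],plane("wrist",m,[(198,229),(376,229)],15))
E
```

```text
doll [[ 644.07884468 -188.93375753]] C [[ 644.57286508 -186.89635604]] [[ 590.30904273 -176.76610268]
 [ 699.4107966  -176.82357834]]
```

Call:
arm_command([
  [0,0,0,0,0,0],
  [0,0,0,0,0,0],
  [0,0,0,0,0,0],
  [0,0,0,0,0,0],
  [0,0,0,0,0,0],
  [0,0,0,0,0,0],
  [0,0,0,0,0,0],
  [0,0,0,0,0,0],
  [0,0,0,0,0,0],
  [0,0,0,0,0,0],
  [0,0,0,0,0,0],
  [0,0,0,0,0,0],
], jaw=1.5)

```text
t: 13.17
eef_pos: [642.2, -190.0, 219.7]
tcp_rot: [-3.142, -0.0, -0.0]
ft_force: [1.3, -0.3, 0.1]
opening: 0.266
```

Call:
arm_command([
  [0,0,0,0,0,0],
  [0,0,0,0,0,0],
  [0,0,0,0,0,0],
  [0,0,0,0,0,0],
])

```text
t: 13.5
eef_pos: [642.2, -190.0, 219.7]
tcp_rot: [-3.141, -0.0, -0.0]
ft_force: [-0.1, 0.2, 0.1]
opening: 0.27
```

Call:
arm_command([
  [0,0,-0.5,0,0,0],
  [0,0,-1.5,0,0,0],
  [0,0,-3,0,0,0],
  [0,0,-5,0,0,0],
  [0,0,-7,0,0,0],
  [-1,0.4,-7,0,0,0],
  [-3,1,-7,0,0,0],
  [-5,1.7,-7,0,0,0],
  [-7,2.4,-7,0,0,0],
  [-9,3.1,-7,0,0,0],
  [-11,3.8,-7,0,0,0],
  [-13,4.5,-7,0,0,0],
])

```text
t: 14.5
eef_pos: [510.7, -235.1, 290.0]
tcp_rot: [3.142, -0.0, -0.0]
ft_force: [1.5, -0.5, 0.0]
opening: 0.265
```

Call:
arm_command([
  [-2,0.7,0,0,0,0],
  [-3.5,1.2,0,0,0,0],
  [-3.5,1.2,0,0,0,0],
  [-3.5,1.2,1,0,0,0],
  [-3.5,1.2,3,0,0,0],
  [-3.5,1.2,5,0,0,0],
  [-3.5,1.2,6,0,0,0],
  [-3.5,1.2,6.5,0,0,0],
  [-3.5,1.2,6.5,0,0,0],
  [-3.5,1.2,6.5,0,0,0],
])

```text
t: 15.33
eef_pos: [477.6, -246.8, 224.8]
tcp_rot: [-3.142, -0.0, -0.0]
ft_force: [0.5, -1.0, 0.0]
opening: 0.271
```

```bash
python3 - <<'E'
from h import *
s=state(); print(s["t"],s["eef_pos"],s["ft_force"],s["opening"]*95)
m=camera_model("wrist"); im=read_camera("wrist")[:,:,::-1]; cv2.imwrite("pics/w7.png",im);pickle.dump(m,open("pics/w7.pkl","wb"))
E
```

```text
15.3333 [ 477.56058812 -246.84774081  224.81926197] [ 0.46286184 -1.03393197  0.00750461] 25.722789483876205
```

View pics/w7.png

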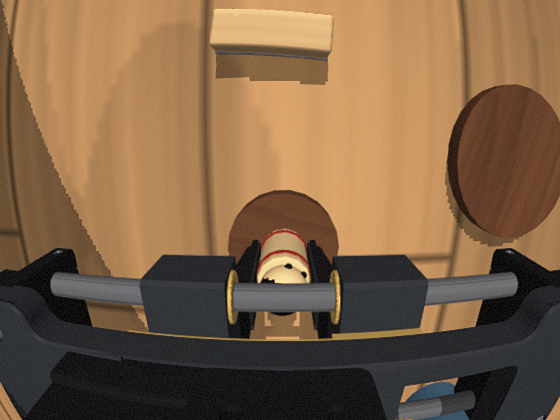

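Call:
arm_command([
  [0,0,0.3,0,0,0],
  [0,0,0.5,0,0,0],
  [0,0,0.5,0,0,0],
  [0,0,0.5,0,0,0],
])

```text
t: 15.72
eef_pos: [477.2, -246.9, 219.9]
tcp_rot: [3.142, -0.0, -0.0]
ft_force: [0.4, 0.9, -1.4]
opening: 0.269
```

Call:
arm_command([
  [0,0,0,0,0,0],
  [0,0,0,0,0,0],
  [0,0,0,0,0,0],
  [0,0,0,0,0,0],
  [0,0,0,0,0,0],
  [0,0,0,0,0,0],
  [0,0,0,0,0,0],
  [0,0,0,0,0,0],
  [0,0,0,0,0,0],
  [0,0,0,0,0,0],
  [0,0,0,0,0,0],
  [0,0,0,0,0,0],
], jaw=9.5)

```text
t: 16.72
eef_pos: [477.2, -246.9, 219.7]
tcp_rot: [-3.142, -0.0, -0.0]
ft_force: [0.7, 0.0, 0.1]
opening: 0.99
```

Call:
arm_command([
  [0,0,-1,0,0,0],
  [0,0,-3,0,0,0],
  [0,0,-6,0,0,0],
  [0,0,-9,0,0,0],
  [0,0,-12,0,0,0],
  [1.5,-3.2,-12,0,0,0],
  [3,-6.4,-12,0,0,0],
  [4.5,-9.6,-12,0,0,0],
  [6,-12.7,-12,0,0,0],
])

```text
t: 17.47
eef_pos: [537.4, -118.5, 340.9]
tcp_rot: [3.141, -0.001, -0.001]
ft_force: [-0.1, 0.6, 0.5]
opening: 0.998
```

```bash
python3 - <<'E'
from h import *
m=pickle.load(open("pics/w7.pkl","rb"))
print("D",plane("wrist",m,(284,190),15)-[0,35],plane("wrist",m,[(229,235),(339,235)],15)[:,0].mean(),"foot",plane("wrist",m,(285,229),20)-[0,13])
s=state(); print(s["t"],s["eef_pos"],s["opening"])
E
```

```text
D [[ 477.75538275 -245.36897147]] 477.7869003415426 foot [[ 478.36054378 -245.97045658]]
17.4667 [ 537.40145291 -118.49205449  340.85597779] 0.9979067713078666
```

Call:
arm_command([
  [1.5,-3.2,0,0,0,0],
  [3,-6.4,0,0,0,0],
  [4.5,-9.6,0,0,0,0],
  [6,-12.8,0,0,0,0],
  [7.5,-16,0,0,0,0],
  [9,-19.2,0,0,0,0],
  [10.5,-22.4,0,0,0,0],
  [12,-25.6,0,0,0,0],
  [13.4,-28.5,0,0,0,0],
  [13.4,-28.5,0,0,0,0],
  [13.4,-28.5,0,0,0,0],
])

```text
t: 18.38
eef_pos: [671.3, 166.6, 340.0]
tcp_rot: [-3.142, 0.0, 0.002]
ft_force: [-0.9, -0.4, -0.5]
opening: 1.001
```

Call:
arm_command([
  [0,0,2,0,0,0],
  [0,0,4.5,0,0,0],
  [0,0,7,0,0,0],
  [0,0,9,0,0,0],
  [0,0,10.5,0,0,0],
  [0,0,11.5,0,0,0],
  [0,0,11.5,0,0,0],
])

```text
t: 18.97
eef_pos: [670.9, 164.0, 223.2]
tcp_rot: [3.141, 0.003, -0.001]
ft_force: [-0.5, -0.7, 0.1]
opening: 1.001
```

Call:
arm_command([
  [0,0,0,0,0,0],
  [0,0,0,0,0,0],
  [0,0,0,0,0,0],
  [0,0,0,0,0,0],
  [0,0,0,0,0,0],
  [0,0,0,0,0,0],
  [0,0,0,0,0,0],
  [0,0,0,0,0,0],
  [0,0,0,0,0,0],
  [0,0,0,0,0,0],
  [0,0,0,0,0,0],
], jaw=4.5)

```text
t: 19.88
eef_pos: [671.4, 165.0, 225.0]
tcp_rot: [-3.141, -0.0, -0.0]
ft_force: [-1.1, 0.3, 5.2]
opening: 0.583
```

Call:
arm_command([
  [0,0,-0.5,0,0,0],
  [0,0,-1.5,0,0,0],
  [0,0,-3,0,0,0],
  [0,0,-5,0,0,0],
  [0,0,-7,0,0,0],
  [0,0.5,-8,0,0,0],
  [0,2,-8,0,0,0],
  [-0.2,4,-8,0,0,0],
  [-0.4,6.5,-8,0,0,0],
  [-0.6,9,-8,0,0,0],
  [-0.8,11.5,-8,0,0,0],
  [-1,14,-8,0,0,0],
])

```text
t: 20.88
eef_pos: [660.7, 22.7, 303.6]
tcp_rot: [-3.142, 0.002, -0.001]
ft_force: [-0.1, -0.1, -2.0]
opening: 0.587
```

Call:
arm_command([
  [-0.2,2.5,0,0,0,0],
  [-0.4,5,0,0,0,0],
  [-0.6,7.5,0,0,0,0],
  [-0.8,10,0,0,0,0],
  [-1,12.5,0,0,0,0],
  [-1.2,15,0,0,0,0],
  [-1.4,17.5,0,0,0,0],
  [-1.6,19.5,0,0,0,0],
  [-1.7,21,0,0,0,0],
  [-1.7,21.5,0,0,0,0],
  [-1.7,21.5,0,0,0,0],
])

```text
t: 21.8
eef_pos: [643.8, -191.4, 304.1]
tcp_rot: [-3.141, 0.001, -0.002]
ft_force: [-0.7, -0.1, -0.7]
opening: 0.583
```

Call:
arm_command([
  [0,0,1,0,0,0],
  [0,0,3,0,0,0],
  [0,0,5,0,0,0],
  [0,0,6.5,0,0,0],
  [0,0,7.5,0,0,0],
  [0,0,7.5,0,0,0],
  [0,0,7.5,0,0,0],
])

```text
t: 22.38
eef_pos: [644.4, -189.3, 229.3]
tcp_rot: [-3.141, 0.001, 0.0]
ft_force: [0.0, 0.1, -0.7]
opening: 0.583
```

```bash
python3 - <<'E'
from h import *
s=state(); print(s["t"],s["eef_pos"],s["ft_force"],s["opening"]*95)
m=camera_model("wrist"); im=read_camera("wrist")[:,:,::-1]; cv2.imwrite("pics/w8.png",im);pickle.dump(m,open("pics/w8.pkl","wb"))
E
```

```text
22.3833 [ 644.38232694 -189.26191928  229.33329568] [ 0.03047762  0.11708736 -0.69317735] 55.36131418850636
```

View pics/w8.png

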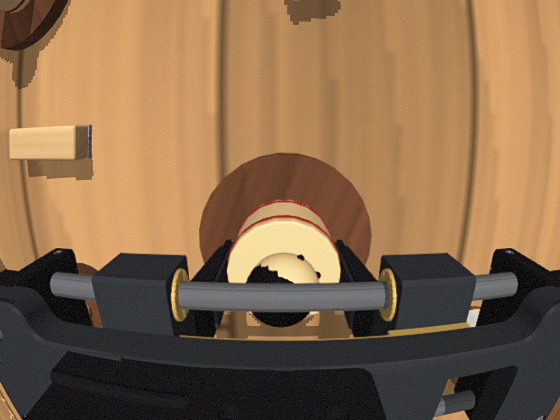

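Call:
arm_command([
  [0,0,0.3,0,0,0],
  [0,0,0.5,0,0,0],
  [0,0,0.5,0,0,0],
  [0,0,0.5,0,0,0],
])

```text
t: 22.77
eef_pos: [644.2, -190.0, 225.0]
tcp_rot: [3.142, -0.0, -0.001]
ft_force: [-1.0, -0.3, -1.3]
opening: 0.583
```

Call:
arm_command([
  [0,0,0,0,0,0],
  [0,0,0,0,0,0],
  [0,0,0,0,0,0],
  [0,0,0,0,0,0],
  [0,0,0,0,0,0],
  [0,0,0,0,0,0],
  [0,0,0,0,0,0],
], jaw=9.5)

```text
t: 23.35
eef_pos: [644.2, -190.0, 224.7]
tcp_rot: [-3.141, -0.0, -0.0]
ft_force: [0.7, -0.4, 0.3]
opening: 0.982
```

Call:
arm_command([
  [0,0,-1,0,0,0],
  [0,0,-3,0,0,0],
  [0,0,-6,0,0,0],
  [0,0,-9,0,0,0],
  [0,0,-12,0,0,0],
  [0,0,-13,0,0,0],
  [-1.4,-3.2,-13,0,0,0],
  [-2.8,-6.4,-13,0,0,0],
  [-4.2,-9.6,-13,0,0,0],
  [-5.6,-12.8,-13,0,0,0],
  [-7,-16,-13,0,0,0],
  [-8.4,-19.2,-13,0,0,0],
])

```text
t: 24.35
eef_pos: [559.2, 3.3, 354.9]
tcp_rot: [-3.141, -0.0, -0.001]
ft_force: [1.0, 0.3, -0.4]
opening: 0.997
```

Call:
arm_command([
  [-1.4,-3.2,0,0,0,0],
  [-2.8,-6.4,0,0,0,0],
  [-4.2,-9.6,0,0,0,0],
  [-5.6,-12.8,0,0,0,0],
  [-7,-16,0,0,0,0],
  [-8.4,-19.2,0,0,0,0],
  [-9.8,-22.4,0,0,0,0],
  [-11.1,-25.5,0,0,0,0],
  [-11.1,-25.5,0,0,0,0],
  [-11.1,-25.5,0,0,0,0],
])

```text
t: 25.18
eef_pos: [448.6, 258.3, 354.9]
tcp_rot: [-3.142, -0.0, 0.003]
ft_force: [0.1, -0.1, -0.3]
opening: 0.997
```

```bash
python3 - <<'E'
from h import *
s=state(); print(s["t"],s["eef_pos"],s["ft_force"],s["opening"]*95)
E
```

```text
25.1833 [448.59029942 258.28262026 354.88029225] [ 0.10918381 -0.11818895 -0.34882337] 94.75730392377884
```

Call:
arm_command([
  [0,0,2,0,0,0],
  [0,0,4.5,0,0,0],
  [0,0,7,0,0,0],
  [0,0,9,0,0,0],
  [0,0,11,0,0,0],
  [0,0,12.3,0,0,0],
  [0,0,12.3,0,0,0],
  [0,0,12.3,0,0,0],
])

```text
t: 25.85
eef_pos: [449.9, 256.3, 231.6]
tcp_rot: [3.141, 0.001, -0.002]
ft_force: [-0.7, 0.8, 0.4]
opening: 0.996
```

```bash
python3 - <<'E'
from h import *
s=state(); print(s["t"],s["eef_pos"],s["ft_force"],s["opening"]*95)
m=camera_model("wrist"); im=read_camera("wrist")[:,:,::-1]; cv2.imwrite("pics/w9.png",im);pickle.dump(m,open("pics/w9.pkl","wb"))
E
```

```text
25.85 [449.89313347 256.26386643 231.56299275] [-0.7337034   0.84947317  0.38158081] 94.65822595840235
```

View pics/w9.png

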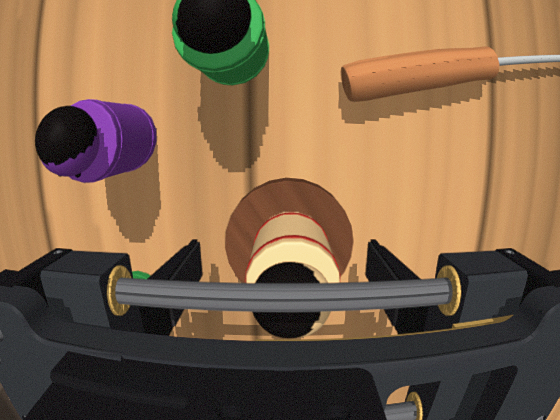

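```bash
python3 - <<'E'
from h import *
m=pickle.load(open("pics/w9.pkl","rb"))
print("doll",plane("wrist",m,(292,247),73)-[0,23],"foot",plane("wrist",m,(291,212),15)-[0,23],"A",plane("wrist",m,(290,179),15)-[0,42],plane("wrist",m,[(225,233),(354,233)],15)[:,0])
E
```

```text
doll [[453.49422496 252.66844331]] foot [[454.24269932 254.51607722]] A [[453.55435909 256.25946338]] [412.02404014 494.98609657]
```

Call:
arm_command([
  [0,0,0,0,0,0],
  [0,0,0,0,0,0],
  [0,0,0,0,0,0],
  [0,0,0,0,0,0],
  [0,0,0,0,0,0],
  [0,0,0,0,0,0],
  [0,0,0,0,0,0],
  [0,0,0,0,0,0],
  [0,0,0,0,0,0],
  [0,0,0,0,0,0],
  [0,0,0,0,0,0],
  [0,0,0,0,0,0],
], jaw=3.5)

```text
t: 26.9
eef_pos: [449.5, 257.1, 231.8]
tcp_rot: [-3.141, -0.0, -0.0]
ft_force: [1.3, 1.1, 1.6]
opening: 0.481
```

Call:
arm_command([
  [0,0,-0.5,0,0,0],
  [0,0,-1.5,0,0,0],
  [0,0,-3,0,0,0],
  [0,0,-5,0,0,0],
  [0,0,-7,0,0,0],
  [0,0,-9,0,0,0],
  [0,0,-11,0,0,0],
  [0,0,-12,0,0,0],
  [0,0,-12,0,0,0],
])

```text
t: 27.65
eef_pos: [449.3, 257.1, 354.1]
tcp_rot: [-3.14, -0.003, -0.0]
ft_force: [-0.5, 0.1, -1.7]
opening: 0.481
```

Call:
arm_command([
  [1,0.4,0,0,0,0],
  [3,1.2,0,0,0,0],
  [5,2,0,0,0,0],
  [7.5,3,0,0,0,0],
  [10,4,0,0,0,0],
  [12.5,5,0,0,0,0],
  [15,6,0,0,0,0],
  [17.5,6.9,0,0,0,0],
  [19.5,7.7,0,0,0,0],
  [21.3,8.4,0,0,0,0],
  [22.2,8.7,0,0,0,0],
  [22.2,8.7,0,0,0,0],
])

```text
t: 28.65
eef_pos: [672.8, 168.8, 349.7]
tcp_rot: [3.141, 0.002, -0.002]
ft_force: [-1.1, 0.7, -1.1]
opening: 0.48
```

Call:
arm_command([
  [0,0,1,0,0,0],
  [0,0,3,0,0,0],
  [0,0,5,0,0,0],
  [0,0,7,0,0,0],
  [0,0,9,0,0,0],
  [0,0,10.5,0,0,0],
  [0,0,11.4,0,0,0],
  [0,0,11.8,0,0,0],
  [0,0,12.0,0,0,0],
  [0,0,12.0,0,0,0],
  [0,0,12.0,0,0,0],
])

```text
t: 29.57
eef_pos: [671.2, 170.3, 232.4]
tcp_rot: [-3.141, -0.001, -0.0]
ft_force: [0.8, -1.1, -1.1]
opening: 0.481
```

Call:
arm_command([
  [0,0,0.05,0,0,0],
  [0,0,0.05,0,0,0],
])

```text
t: 29.73
eef_pos: [671.4, 170.2, 231.9]
tcp_rot: [-3.141, -0.001, -0.0]
ft_force: [0.0, 0.3, 2.1]
opening: 0.482
```

Call:
arm_command([
  [0,0,0,0,0,0],
  [0,0,0,0,0,0],
  [0,0,0,0,0,0],
  [0,0,0,0,0,0],
  [0,0,0,0,0,0],
  [0,0,0,0,0,0],
  [0,0,0,0,0,0],
  [0,0,0,0,0,0],
  [0,0,0,0,0,0],
], jaw=9.5)

```text
t: 30.48
eef_pos: [671.4, 170.0, 231.2]
tcp_rot: [-3.142, 0.0, -0.0]
ft_force: [-0.0, -0.3, 0.8]
opening: 0.989
```

Call:
arm_command([
  [0,0,-1,0,0,0],
  [0,0,-3,0,0,0],
  [0,0,-6,0,0,0],
  [0,0,-9,0,0,0],
  [0,0,-12,0,0,0],
  [-3,1.9,-12,0,0,0],
  [-6,3.9,-12,0,0,0],
  [-9,5.8,-12,0,0,0],
  [-12,7.8,-12,0,0,0],
  [-15,9.8,-12,0,0,0],
  [-18,11.7,-12,0,0,0],
  [-21,13.7,-12,0,0,0],
])

```text
t: 31.48
eef_pos: [459.6, 32.5, 352.0]
tcp_rot: [3.142, -0.001, -0.0]
ft_force: [1.1, -0.8, -0.3]
opening: 0.999
```

Call:
arm_command([
  [-3,1.9,0,0,0,0],
  [-3,1.9,0,0,0,0],
  [-3,1.9,2,0,0,0],
  [-3,1.9,4.5,0,0,0],
  [-3,1.9,7,0,0,0],
  [-3,1.9,9,0,0,0],
  [-3,1.9,11,0,0,0],
  [-3,1.9,12.5,0,0,0],
  [-3,1.9,12.5,0,0,0],
  [-3,1.9,12.5,0,0,0],
])

```text
t: 32.32
eef_pos: [431.6, 14.1, 226.4]
tcp_rot: [-3.141, 0.001, -0.0]
ft_force: [0.7, -0.3, 0.9]
opening: 1.004
```

```bash
python3 - <<'E'
from h import *
s=state(); print(s["t"],s["eef_pos"],s["ft_force"],s["opening"]*95)
m=camera_model("wrist"); im=read_camera("wrist")[:,:,::-1]; cv2.imwrite("pics/w10.png",im);pickle.dump(m,open("pics/w10.pkl","wb"))
E
```

```text
32.3167 [431.60830587  14.10896309 226.36223855] [ 0.68966804 -0.33708283  0.90129808] 95.35012454026521
```

View pics/w10.png

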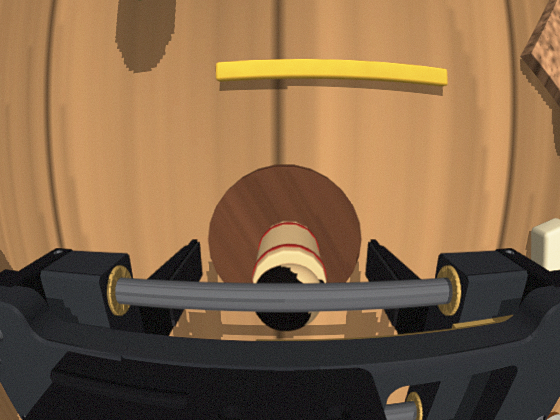

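```bash
python3 - <<'E'
from h import *
m=pickle.load(open("pics/w10.pkl","rb"))
print("shoulder",plane("wrist",m,(289,247),67)-[0,18],"foot",plane("wrist",m,(289,221),15)-[0,18],"B",plane("wrist",m,(285,165),15)-[0,49],plane("wrist",m,[(209,230),(361,230)],15)[:,0])
E
```

```text
shoulder [[433.87014035  15.34242711]] foot [[434.67300267  13.15071383]] B [[432.19223635  16.37512873]] [384.5867674  479.96885525]
```

Call:
arm_command([
  [0,0,0,0,0,0],
  [0,0,0,0,0,0],
  [0,0,0,0,0,0],
  [0,0,0,0,0,0],
  [0,0,0,0,0,0],
  [0,0,0,0,0,0],
  [0,0,0,0,0,0],
  [0,0,0,0,0,0],
  [0,0,0,0,0,0],
  [0,0,0,0,0,0],
  [0,0,0,0,0,0],
  [0,0,0,0,0,0],
], jaw=2.5)

```text
t: 33.37
eef_pos: [431.3, 14.1, 226.2]
tcp_rot: [-3.142, -0.0, -0.0]
ft_force: [0.7, -0.1, -0.4]
opening: 0.373
```

Call:
arm_command([
  [0,0,0,0,0,0],
  [0,0,0,0,0,0],
  [0,0,-0.5,0,0,0],
  [0,0,-1.5,0,0,0],
  [0,0,-3,0,0,0],
  [0,0,-5,0,0,0],
  [0,0,-7,0,0,0],
  [0,0,-9,0,0,0],
  [0,0,-10,0,0,0],
  [0,0,-10,0,0,0],
])

```text
t: 34.2
eef_pos: [431.3, 14.1, 328.3]
tcp_rot: [3.141, -0.004, -0.0]
ft_force: [0.6, -0.0, -1.0]
opening: 0.373
```

Call:
arm_command([
  [0.1,-1,0,0,0,0],
  [0.3,-3,0,0,0,0],
  [0.5,-5.5,0,0,0,0],
  [0.7,-8,0,0,0,0],
  [0.9,-10.5,0,0,0,0],
  [1.2,-13,0,0,0,0],
  [1.4,-15.5,0,0,0,0],
  [1.6,-18,0,0,0,0],
  [1.8,-20.5,0,0,0,0],
  [2,-22.7,0,0,0,0],
  [2.2,-24.2,0,0,0,0],
  [2.2,-24.2,0,0,0,0],
])

```text
t: 35.2
eef_pos: [453.1, 258.8, 324.9]
tcp_rot: [3.141, 0.001, 0.002]
ft_force: [-0.1, -0.9, -0.8]
opening: 0.375
```

Call:
arm_command([
  [0,0,0.5,0,0,0],
  [0,0,2,0,0,0],
  [0,0,4,0,0,0],
  [0,0,6,0,0,0],
  [0,0,8,0,0,0],
  [0,0,9.1,0,0,0],
  [0,0,9.5,0,0,0],
  [0,0,9.5,0,0,0],
  [0,0,9.5,0,0,0],
])

```text
t: 35.95
eef_pos: [453.4, 255.7, 231.3]
tcp_rot: [3.141, 0.0, -0.001]
ft_force: [-0.3, -0.2, 0.8]
opening: 0.374
```

```bash
python3 - <<'E'
from h import *
s=state(); print(s["t"],s["eef_pos"],s["ft_force"],s["opening"]*95)
m=camera_model("wrist"); im=read_camera("wrist")[:,:,::-1]; cv2.imwrite("pics/w11.png",im);pickle.dump(m,open("pics/w11.pkl","wb"))
# crop: keep upper 340 rows
E
```

```text
35.95 [453.41459656 255.70611593 231.28027563] [-0.27096736 -0.23720852  0.79747479] 35.48421678481469
```

View pics/w11.png

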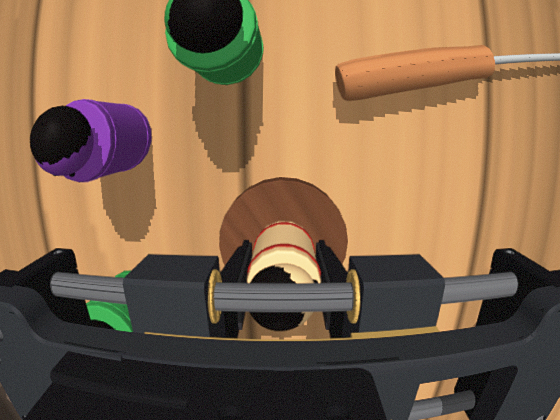

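Call:
arm_command([
  [0,0,0.3,0,0,0],
  [0,0,0.5,0,0,0],
  [0,0,0.5,0,0,0],
  [0,0,0.5,0,0,0],
])

```text
t: 36.33
eef_pos: [453.4, 256.1, 226.4]
tcp_rot: [-3.141, -0.0, -0.0]
ft_force: [0.8, -0.0, -1.3]
opening: 0.373
```

Call:
arm_command([
  [0,0,0,0,0,0],
  [0,0,0,0,0,0],
  [0,0,0,0,0,0],
  [0,0,0,0,0,0],
  [0,0,0,0,0,0],
  [0,0,0,0,0,0],
  [0,0,0,0,0,0],
  [0,0,0,0,0,0],
  [0,0,0,0,0,0],
  [0,0,0,0,0,0],
  [0,0,0,0,0,0],
], jaw=9.5)

```text
t: 37.25
eef_pos: [453.4, 256.1, 226.2]
tcp_rot: [-3.141, -0.0, -0.0]
ft_force: [0.3, -0.1, 0.5]
opening: 0.997
```

Call:
arm_command([
  [0,0,-1,0,0,0],
  [0,0,-3,0,0,0],
  [0,0,-6,0,0,0],
  [0,0,-9,0,0,0],
  [0,0,-12,0,0,0],
  [0,0,-12.5,0,0,0],
  [3,1.2,-12.5,0,0,0],
  [6,2.4,-12.5,0,0,0],
  [9,3.6,-12.5,0,0,0],
  [12,4.7,-12.5,0,0,0],
  [15,5.9,-12.5,0,0,0],
])

```text
t: 38.17
eef_pos: [604.5, 196.3, 351.6]
tcp_rot: [-3.141, -0.0, -0.0]
ft_force: [0.1, 0.8, 0.8]
opening: 1.001
```

Call:
arm_command([
  [3,1.2,0,0,0,0],
  [6,2.4,0,0,0,0],
  [6.8,2.7,0,0,0,0],
  [6.8,2.7,0,0,0,0],
  [6.8,2.7,0,0,0,0],
])

```text
t: 38.58
eef_pos: [670.8, 170.0, 350.8]
tcp_rot: [-3.142, 0.001, -0.001]
ft_force: [0.5, -0.0, -0.8]
opening: 0.999
```

```bash
python3 - <<'E'
from h import *
s=state(); print(s["t"],s["eef_pos"],s["ft_force"],s["opening"]*95)
E
```

```text
38.5833 [670.77286756 170.00612352 350.84622359] [ 0.5457853  -0.04518193 -0.79824448] 94.87947328388199
```

Call:
arm_command([
  [0,0,2,0,0,0],
  [0,0,4.5,0,0,0],
  [0,0,7,0,0,0],
  [0,0,9,0,0,0],
  [0,0,11,0,0,0],
  [0,0,11.9,0,0,0],
  [0,0,11.9,0,0,0],
  [0,0,11.9,0,0,0],
])

```text
t: 39.25
eef_pos: [670.9, 170.6, 232.9]
tcp_rot: [-3.141, 0.0, 0.0]
ft_force: [0.4, 0.6, 0.0]
opening: 0.997
```

Call:
arm_command([
  [0,0,0,0,0,0],
  [0,0,0,0,0,0],
  [0,0,0,0,0,0],
  [0,0,0,0,0,0],
  [0,0,0,0,0,0],
  [0,0,0,0,0,0],
  [0,0,0,0,0,0],
  [0,0,0,0,0,0],
  [0,0,0,0,0,0],
  [0,0,0,0,0,0],
  [0,0,0,0,0,0],
  [0,0,0,0,0,0],
], jaw=3.5)

```text
t: 40.25
eef_pos: [671.4, 170.0, 232.2]
tcp_rot: [-3.142, -0.0, -0.0]
ft_force: [0.0, -0.2, -0.1]
opening: 0.478
```

Call:
arm_command([
  [0,0,-0.5,0,0,0],
  [0,0,-1.5,0,0,0],
  [0,0,-3,0,0,0],
  [0,0,-5,0,0,0],
  [0,0,-7,0,0,0],
  [0,0,-9,0,0,0],
  [0,0,-10,0,0,0],
  [0,0,-10,0,0,0],
])

```text
t: 40.92
eef_pos: [671.5, 170.1, 335.4]
tcp_rot: [-3.141, -0.004, -0.0]
ft_force: [0.2, -0.4, -0.8]
opening: 0.48
```

Call:
arm_command([
  [-1,0.6,0,0,0,0],
  [-3,1.9,0,0,0,0],
  [-5,3.1,0,0,0,0],
  [-7.5,4.7,0,0,0,0],
  [-10,6.3,0,0,0,0],
  [-12.5,7.8,0,0,0,0],
  [-15,9.4,0,0,0,0],
  [-17.5,11,0,0,0,0],
  [-20,12.6,0,0,0,0],
  [-22.5,14.1,0,0,0,0],
  [-23.9,15,0,0,0,0],
  [-23.9,15,0,0,0,0],
])

```text
t: 41.92
eef_pos: [429.7, 19.2, 331.7]
tcp_rot: [-3.141, 0.003, -0.002]
ft_force: [0.2, 0.2, -0.6]
opening: 0.484
```

Call:
arm_command([
  [0,0,0.5,0,0,0],
  [0,0,2,0,0,0],
  [0,0,4,0,0,0],
  [0,0,6,0,0,0],
  [0,0,8,0,0,0],
  [0,0,9.1,0,0,0],
  [0,0,9.5,0,0,0],
  [0,0,9.5,0,0,0],
  [0,0,9.5,0,0,0],
])

```text
t: 42.67
eef_pos: [432.8, 20.3, 237.1]
tcp_rot: [-3.141, 0.0, -0.0]
ft_force: [0.4, -0.3, -0.8]
opening: 0.479
```

```bash
python3 - <<'E'
from h import *
s=state(); print(s["t"],s["eef_pos"],s["ft_force"],s["opening"]*95)
m=camera_model("wrist"); im=read_camera("wrist")[:,:,::-1]; cv2.imwrite("pics/w12.png",im);pickle.dump(m,open("pics/w12.pkl","wb"))
E
```

```text
42.6667 [432.76176941  20.31849388 237.10828035] [ 0.41279766 -0.25682932 -0.77079904] 45.54131284696588
```

View pics/w12.png

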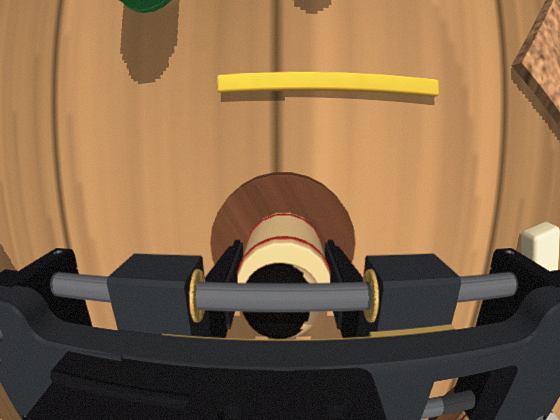

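Call:
arm_command([
  [0,0,0.3,0,0,0],
  [0,0,0.5,0,0,0],
  [0,0,0.5,0,0,0],
  [0,0,0.5,0,0,0],
])

```text
t: 43.05
eef_pos: [432.3, 20.1, 232.4]
tcp_rot: [-3.142, -0.0, -0.0]
ft_force: [0.5, 0.2, -1.0]
opening: 0.48
```

Call:
arm_command([
  [0,0,0,0,0,0],
  [0,0,0,0,0,0],
  [0,0,0,0,0,0],
  [0,0,0,0,0,0],
  [0,0,0,0,0,0],
  [0,0,0,0,0,0],
  [0,0,0,0,0,0],
  [0,0,0,0,0,0],
  [0,0,0,0,0,0],
], jaw=9.5)

```text
t: 43.8
eef_pos: [432.3, 20.1, 232.2]
tcp_rot: [-3.142, -0.0, -0.0]
ft_force: [-1.3, -0.7, -0.4]
opening: 0.988
```

Call:
arm_command([
  [0,0,-1,0,0,0],
  [0,0,-3,0,0,0],
  [0,0,-6,0,0,0],
  [0,0,-9,0,0,0],
  [0,0,-12,0,0,0],
  [0,0,-15,0,0,0],
  [0,0,-17,0,0,0],
  [0,-3,-17,0,0,0],
  [0,-6,-17,0,0,0],
  [0,-9,-17,0,0,0],
  [0,-12,-17,0,0,0],
])

```text
t: 44.72
eef_pos: [432.0, 141.2, 402.5]
tcp_rot: [-3.141, -0.0, -0.001]
ft_force: [1.3, -0.4, 0.0]
opening: 0.997
```

Call:
arm_command([
  [-1,-3,0,0,0,0],
  [-2,-6,0,0,0,0],
  [-4,-9,0,0,0,0],
  [-6,-12,0,0,0,0],
  [-8,-15,0,0,0,0],
  [-10,-18,0,0,0,0],
  [-12,-22,0,0,0,0],
  [-14,-26,0,0,0,0],
  [-16,-30,0,0,0,0],
  [-17,-34,0,0,0,0],
  [-18,-38,0,0,0,0],
  [-18,-38,0,0,0,0],
])

```text
t: 45.72
eef_pos: [250.6, 524.4, 401.9]
tcp_rot: [-3.14, -0.0, 0.002]
ft_force: [0.5, -0.2, 0.4]
opening: 1.0
```

```bash
python3 - <<'E'
from h import *
s=state(); print(s["t"],s["eef_pos"],s["ft_force"],s["opening"]*95)
a=read_camera("top")[:,:,::-1]; b=read_camera("side")[:,:,::-1]
cv2.imwrite("pics/topE.png",a);cv2.imwrite("pics/sideE.png",b)
a=cv2.resize(a[110:300,140:460],(800,475)[:2]); 
b=cv2.resize(b[130:400,130:450],None,fx=1,fy=1)
c=np.hstack([cv2.resize(a,(470,279)),cv2.resize(b,(330,279))]); cv2.imwrite("pics/E.png",c)
m,ms=camera_model("top"),camera_model("side")
for n,mm,f in (("top",m,"topE"),("side",ms,"sideE")):
    V=cv2.imread(f"pics/{f}.png").max(2)
    for q,c,l in blobs(V<45,15):
        if q[4]<400: print(n,c.round(1),q[4],plane(n,mm,c,78).round())
E
```

```text
45.7167 [250.55599426 524.41005051 401.91152602] [ 0.45277508 -0.19185771  0.40623256] 94.965421190539
top [399.1 153.2] 49 [[ 640. -190.]]
top [427.2 224. ] 20 [[ 473. -246.]]
top [203.4 231.8] 83 [[449. 258.]]
top [308.2 242.1] 104 [[429.  20.]]
top [150.2 244.4] 126 [[418. 377.]]
top [167.2 279.8] 98 [[340. 332.]]
top [222.2 281.5] 108 [[339. 209.]]
top [300.8 407.3] 95 [[86. 34.]]
side [109.   26.2] 30 [[ 330. 1292.]]
side [69.9 56.7] 139 [[ 173. 1045.]]
side [193.6 145.6] 91 [[421. 369.]]
side [165.4 159.5] 26 [[343. 335.]]
side [218.7 167.8] 60 [[452. 256.]]
side [177.5 189.6] 45 [[344. 211.]]
side [  7.7 230.7] 55 [[  3. 206.]]
side [242.5 232.2] 105 [[432.  31.]]
side [395.9 282.7] 183 [[ 642. -191.]]
side [326.7 341.5] 89 [[ 474. -253.]]
side [493.8 361.9] 26 [[ 694. -379.]]
side [471.5 377.3] 35 [[ 646. -387.]]
side [504.3 394.5] 31 [[ 672. -426.]]
```

View pics/E.png

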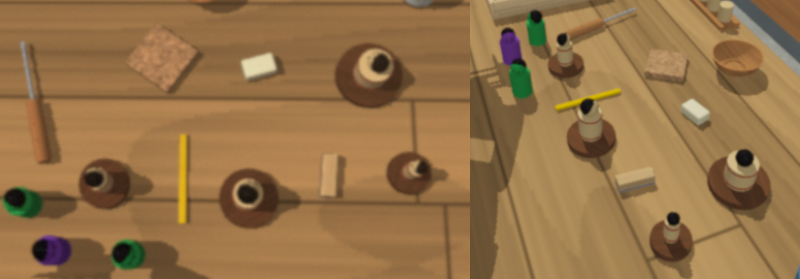

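All four dolls stand upright and centred on the right stands, the pad is empty, and the arm is clear of everything.

```bash
python3 -c "
from cell import *
print(job_done())"
```

```text
the job is handed in; nothing more can be done
None
```

I swapped the dolls in two pairs, each by way of the cork pad: thickest with slimmest, then second with third. I handed the job in at about 46 s of the 125 s allowed; it gave no verdict.

- **Position:** Wrist-camera views just before each release put every doll within about 5 mm of its stand's centre, against the 15 mm limit.
- **Final look:** The top and side views show all four dolls upright on the stand of their own rank, the pad empty and the arm clear. The gripper was open and the wrist force was near zero.
- **Checks that disagreed:** The automatic circle fits of half-hidden stands scattered by up to 17 mm. For placing I used the stand edges I picked in the close views instead. The final hair-blob positions put three dolls within about 7 mm of their stands. The second-thickest doll came out 5 mm off from the top view and 15 mm off from the side view. Both were worked out for a single height of 78 mm, too low for the tallest doll, and I did not work them out again.

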